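# Check the inlet sensor of the banknote reader left part-way out of its test cradle

### The arm

A 6-joint arm with a two-finger parallel gripper is mounted at the origin on a cart in front of the work surface, level with it; the furniture and walls round the work are solid. World frame = base frame: x ahead of the robot, y to its left, z up, the work surface at z = 0. Lengths are in m, angles in rad, forces in N, time in s.
With the tool pointing down it reaches from about 0.375 to 0.975 m from the base axis. Payload 3.8 kg.
Tool frame: the origin (TCP) lies midway between the tips of the shut fingers; the grasp point (between the pads) lies 19 mm behind it (bot.hold_point_z is the distance from the TCP to the grasp point, in m); z points along the fingers, y is the direction in which the jaws open and shut (so a half turn about z gives the same grasp; the last joint's range is limited). The gripper opens to 88 mm and grips with 3 to 60 N. Pads are 18 mm wide; open, the fingers measure 123 mm over their backs; the gripper's body (75 mm by 187 mm) begins 45 mm behind the grasp point.
Start: joints at [-1.231, 0.264, 1.604, -0, 1.274, -0.037], TCP at [0.248, -0.628, 0.239] pointing down, gripper open.
Joint ranges: [-2.63, 2.63], [-0.94, 2.18], [0.31, 2.57], [-1.31, 4.45], [0, 2.66], [-2.55, 2.55]. Speed limits (rad/s): [2.57, 2.57, 3.14, 3.14, 3.14, 3.14].

### API

Orientations are given as a unit quaternion [w, x, y, z].
In Python, from workcell import bot gives the robot as it stands. The module is installed in compiled form; this text tells all that it offers.
- The arm moves only by the shell command python3 -m creep 'ROWS' [FORCE]. ROWS is JSON, a list of rows, each an object with "gripper": the closure, from 0 (fully open) to 1 (shut); "delta_pos": the shift along the tool's x, y, z in mm, a list of three; "twist": the turn, a rotation vector about the tool's x, y, z in degrees, a list of three. A call has 1 to 12 rows; each row shifts and turns the commanded pose from where the row before left it, along the tool's axes as they then stand; what a row does not reach is not made up. A row lasts 1/8 s, in which the tool goes at most 62.5 mm and 10.7 degrees, less where a joint would pass 70% of its speed; a pose out of reach is approached as far as the arm can. A call with a gripper value outside its range is refused whole. The fingers move at their own pace and stop on an object; FORCE is the grip in N (left out, the last holds). Time passes only in rows, so rows that do not move let the fingers close. It gives the time, the measured TCP pose, the force and the opening at its end, in the units of the state.
- bot.sense(): the state, without advancing time (a new reading comes with each control period).
- bot.snapshot(name): name is "scene" or "top" or "wrist"; returns (picture, depth): 480x640x3 uint8, red, green, blue; 480x640 float32, m along the optical axis (not along the pixel's ray), 0 where there is no reading.
- bot.camera_model(name): a dict with "fx", "fy", "cx", "cy" (pixels), "rvec" (rotation vector, rad) and "tvec" (3), from world to camera coordinates, as OpenCV has them. Camera axes: x right, y down, z forward; pixel columns grow to the right and rows downward; lengths in m; the calibration is good to about 2 mm. A picture is of the moment at which its call begins: read the wrist's pose just before it. camera_model takes no time and is no camera call; for the wrist camera it gives the pose at the moment of the call.
- bot.finish_job(): hands the job in, once; it reports no verdict.
The state is a dict: "t": time; "q": joint angles; "joint_velocities": joint speeds; "effort": joint torques, N m; "tcp_pos": TCP position; "eef_rot": TCP orientation; "contact_force": force on the tool from outside, world axes, zero at the start; "ft_torque": the same for the moment, N m; "gripper_width": finger opening in m.
Only numpy, scipy, OpenCV 4.12 (cv2) and the standard library are available. Lean on these libraries where they do the work, as an engineer would, in place of code of your own. Each camera call takes 0.05 s, during which the arm holds its last target. There are 200 camera calls.

### The job

One of the two banknote readers still stands part-way out of its test cradle: push it fully home along the guides with the fingertips. Then start its sensor check by pressing the green key at the right-hand end of the lowest key row on the desk tester, and no other key. Finally point at that reader's note slot from just in front, about a finger's width away and without touching the reader, and stay there for about three seconds so that its inlet sensor sees the fingertips; nothing is to be picked up, and the other reader and the things lying about stay as they are.

Things in the scene. Friction and masses are not known exactly. Their poses are not given: they have to be found in the camera images.
- reader_t: Banknote reader that starts part-way out: black stepped housing 131 (x) x 69 x 61 mm, 0.65 kg, loose. Origin at the centre of its underside; x runs from its front (facing the robot) to its back, z up. Its upright front face, 64 mm in front of the origin, is 68 mm wide and 36 mm high; 12 mm behind it the housing is 45 mm high, and 54 mm behind it 61 mm. It slides on the bed with under 10 N.
- slot_t (a point): Centre of the note slot (a dark level slit, about 50 mm wide) in the front face of reader_t, 18 mm above its underside. Axes as reader_t: -x points out of the slot, toward the robot.
- cradle_t: Cradle of reader_t, screwed to the bench: 5 mm bed, two black guides 72 mm apart with tops 20 mm above the bench, at the back a connector as stop. Origin on the bench where the reader's origin stands when fully home (the reader itself 5 mm higher, on the bed); +x is the push direction. At the start the reader is at cradle x = -0.045 to -0.065. Bed from x = -0.104 to 0.086 (back plate 50 mm high).
- slot_u (a point): Centre of the note slot of the other reader (body reader_u, same make and size), which is already home in its own, equal cradle beside the first and is to be left there. Axes as for slot_t.
- reader_u: The other banknote reader, same make and size, already home in its own cradle. Origin and axes as reader_t.
- cradle_u: The other cradle, same make; origin and axes as cradle_t. Which of the two cradles is on the left varies.
- key_top (a point): Centre of the green key's top face, on the desk tester (black console 170 x 188 x 136 mm). Axes are the tester's: x level to its back, y level along the key rows to the left, z up. Panel and keys slope 36.6 degrees: outward normal (-0.596, 0, 0.803). Key 18.5 (y) x 12.5 mm; next key left is centred 22.5 mm off, next key up the slope 17 mm off, all 3 mm proud; right and below the panel is bare.
- tester_terminal_key_33 (a joint): Travel of the green key into the panel, 0 = released, 0.0022 m = fully pressed. Sprung: about 8 N when fully down, and it comes back by itself. It counts as pressed beyond half its travel.
- tester_terminal_key_32 (a joint): Travel of the key to the left of the green key, same kind; must not be pressed. Wide fingertips should bear on the right-hand, lower part of the green key and overhang the bare panel (clear for 35 mm to the right and 15 mm below).
- tester_terminal_key_23 (a joint): Travel of the key above the green key, same kind; must not be pressed.
- tester_terminal_key_22 (a joint): Travel of the key diagonally up and left of the green key, same kind; must not be pressed. The other keys do not move.
- driver: Screwdriver with red handle, 168 mm long (y), 24 mm thick, lying near the bench's front edge, bystander. Origin under its middle.
- gear_c: Pale moulded gear, 40 mm across, 10 mm thick, lying flat in front of and between the cradles, bystander.
- roller: Black feed roller with a square end block, 75 mm long, 17 mm thick, lying on the bench, bystander.
- board_d: Populated circuit board 55 x 75 mm, 20 mm high, lying on its stand-offs to the right of the cradles, bystander.
- lock_b: Cam lock cylinder, 25 mm in diameter, 32 mm tall, standing on end near the power unit, bystander.
- cutters: Side cutters with blue handles, 143 mm long, 10 mm thick, lying flat to the right, bystander.
- psu: Pale plastic power unit 50 x 118 x 30 mm, lying in front of the desk tester, bystander.
- pen: Marker pen, 135 mm long, 16 mm thick, lying to the right, bystander.

How it is judged:
On the way, in this order (a step that is already met when the one before it is completed fails the run):
1. the reader is pushed fully home in its cradle (x of reader_t in the frame of cradle_t above -0.004 m and y of reader_t in the frame of cradle_t between -0.005 and 0.005 m and z of reader_t in the frame of cradle_t below 0.008 m), for 0.2 s.
2. the green key is pressed (all of step 1 and value of joint tester_terminal_key_33 above 0.0011 m), for 0.05 s.
3. the fingertips stay just in front of that reader's slot for two seconds without touching the reader (all of step 1 and distance between the grasp point and slot_t below 0.06 m and x of the grasp point in the frame of slot_t below -0.008 m and y of the grasp point in the frame of slot_t between -0.02 and 0.02 m and z of the grasp point in the frame of slot_t between -0.012 and 0.042 m and contact force between each of the arm, the fingers and reader_t below 0.05 N), for 2 s.
At the end, for the whole second after the job is handed in: The reader rests flat in its cradle with its back at the connector (within 4 mm), the other reader is still home, the green key is up again; after the key press the grasp point stayed 2 s in front of the slot: within 60 mm, 20 mm sideways, 42 mm above it, reader untouched (all of step 1 and linear speed of reader_t below 0.01 m/s and value of joint tester_terminal_key_33 below 0.0006 m and x of reader_u in the frame of cradle_u above -0.006 m and angle between reader_t's own z axis and vertical below 0.05 rad).
It fails at once if the reader is lifted or tipped (z of reader_t in the frame of cradle_t above 0.015 m or angle between reader_t's own z axis and vertical above 0.15 rad).
It fails at once if the other reader is moved (more than 6 mm) (distance of reader_u from where it was at the start of the episode above 0.006 m).
It fails at once if another key is pressed (value of joint any of tester_terminal_key_32, tester_terminal_key_23, tester_terminal_key_22 above 0.0011 m).
It fails at once if a thing lying about is moved (more than 15 mm) (distance of any of driver, gear_c, roller, board_d, lock_b, cutters, psu, pen from where it was at the start of the episode above 0.015 m).
It also fails if it takes over 61 s, if anything falls off the work surface, if the arm or the gripper's body presses on something with over 40 N, if the wrist force passes 120 N, or if a joint passes its speed limit or range.

## Working session

There is one attempt and no reset: what is moved stays moved. The work goes in short steps, Python scripts to look and compute and a shell command to move; the robot and the scene stay as the last step left them, time stands still between calls to the robot, and variables do not carry over. Pictures are saved under pics/ and viewed, about 8 in all and at most 12, crops included, and the job is handed in when it is done.

```bash
mkdir -p pics
cat > h.py <<'E'
import numpy as np, cv2
from workcell import bot
from scipy.spatial.transform import Rotation as R
def cam(n):
    c=bot.camera_model(n); K=np.array([[c['fx'],0,c['cx']],[0,c['fy'],c['cy']],[0,0,1.]])
    return K,R.from_rotvec(np.ravel(c['rvec'])).as_matrix(),np.ravel(c['tvec'])
def cloud(n,d,c=None):
    K,r,t=c or cam(n); v,u=np.mgrid[:480,:640]
    p=np.stack([(u-K[0,2])/K[0,0]*d,(v-K[1,2])/K[1,1]*d,d],-1)
    return (p-t)@r
def ray(n,u,v,z,c=None):
    K,r,t=c or cam(n); o=-r.T@t; d=r.T@np.array([(u-K[0,2])/K[0,0],(v-K[1,2])/K[1,1],1])
    return o+d*(z-o[2])/d[2]
def proj(n,P,c=None):
    K,r,t=c or cam(n); q=K@(r@np.array(P)+t); return q[:2]/q[2]
def state():
    s=bot.sense(); w,x,y,z=s['eef_rot']; m=R.from_quat([x,y,z,w]).as_matrix(); return s,np.array(s['tcp_pos']),m
E
python3 - <<'E'
from h import *
for n in('scene','top'):
    im,d=bot.snapshot(n); cv2.imwrite(f'pics/{n}0.png',im[...,::-1]); np.savez(f'{n}0.npz',im=im,d=d)
    K,r,t=cam(n); print(n,K[0,0],-r.T@t,r[2])
s,p,m=state(); print(p,m,s['gripper_width'],s['t'])
E
```

```text
scene 472.63955458330037 [-0.18226993 -0.6827167   0.56054259] [ 0.70446321  0.48015149 -0.52267211]
top 453.8351196549656 [ 0.30117184 -0.20878661  0.99824953] [ 0.19135034 -0.03602041 -0.98086063]
[ 0.2481685  -0.62706011  0.2375455 ] [[ 9.29833001e-01  3.67981211e-01 -6.47052487e-04]
 [ 3.67981772e-01 -9.29831189e-01  1.83715436e-03]
 [ 7.43887025e-05 -1.94635027e-03 -9.99998103e-01]] 0.08810018114306045 0.1
```

View pics/scene0.png

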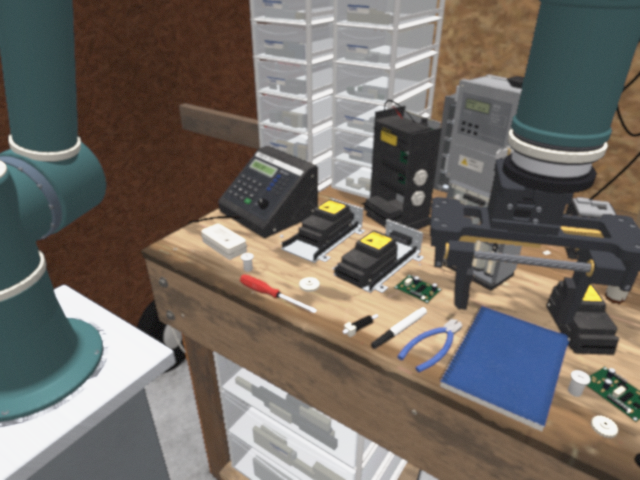

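View pics/top0.png

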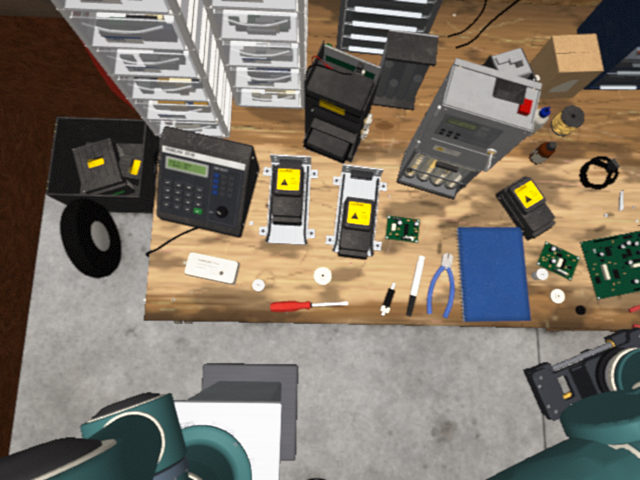

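The right-hand reader (yellow label at 360,213 in top) stands out, with bed showing behind it; the left one (288,180) is home. The green key is at about (197,211) in top. Next I measure.

Run:
```python
from h import *
for n in('top','scene'):
    f=np.load(n+'0.npz'); im,d=f['im'],f['d']; P=cloud(n,d); hsv=cv2.cvtColor(im,cv2.COLOR_RGB2HSV)
    m=cv2.inRange(hsv,(22,150,150),(35,255,255)); k,l,s,c=cv2.connectedComponentsWithStats(m)
    for i in range(1,k):
        if s[i,4]>150:
            q=P[(l==i)&(d>0)]; cnt=cv2.findContours((l==i).astype(np.uint8),0,2)[0][0]
            print(n,'yel',c[i].round(),s[i,4],np.median(q,0).round(4))
    g=cv2.inRange(hsv,(45,100,60),(85,255,255)); k,l,s,c=cv2.connectedComponentsWithStats(g)
    for i in range(1,k):
        if s[i,4]>8: print(n,'grn',c[i].round(1),s[i],np.median(P[(l==i)&(d>0)],0).round(4))
f=np.load('top0.npz'); im,d=f['im'],f['d']; P=cloud('top',d)
# reader t: pixels in x 325-390, y 160-265 by height band
sub=P[160:268,322:390].reshape(-1,3)
for a,b in((.03,.047),(.047,.055),(.06,.075)):
    q=sub[(sub[:,2]>a)&(sub[:,2]<b)]; print(a,b,len(q),np.percentile(q,[2,50,98],axis=0).round(4).tolist())
q=sub[(sub[:,2]>.06)&(sub[:,2]<.075)]; print(cv2.minAreaRect(q[:,:2].astype(np.float32)*1000))
cv2.imwrite('pics/crop1.png',cv2.resize(im[130:280,150:390],None,fx=3.33,fy=3.33,interpolation=cv2.INTER_CUBIC)[...,::-1])
# tester panel normal
t=P[160:215,165:215].reshape(-1,3); t=t[t[:,2]>.02]; c=t.mean(0); u=np.linalg.svd(t-c)[2][2]; print('panel',c,u)
```

```text
top yel [288. 179.] 476 [ 0.6183 -0.1621  0.0666]
top yel [528. 194.] 447 [ 0.6007 -0.6855  0.0645]
top yel [359. 213.] 487 [ 0.547  -0.3143  0.0665]
top grn [175.1 163.4] [169 160  14   9  48] [0.6291 0.0671 0.11  ]
top grn [187.2 166.1] [184 163   8   8  32] [0.6241 0.042  0.1105]
top grn [197.8 168.4] [192 165  13   8  39] [0.6195 0.0205 0.1108]
top grn [118.7 192.4] [114 191  10   4  15] [ 0.8357  0.5671 -0.8039]
top grn [197.5 210.8] [193 208  10   7  48] [0.5444 0.0264 0.0587]
top grn [400.5 228.6] [387 216  32  24 314] [ 0.5277 -0.4152  0.0023]
top grn [612.  266.7] [ 582  232   58   66 1853] [ 0.452  -0.8999  0.0022]
top grn [547.2 257.9] [539 244  20  28 221] [ 0.4709 -0.7489  0.0023]
top grn [568.8 262.3] [556 250  22  29 207] [ 0.4614 -0.7989  0.0022]
scene yel [332. 207.] 188 [ 0.6172 -0.1646  0.0662]
scene yel [376. 240.] 265 [ 0.5464 -0.3179  0.0661]
scene yel [591. 294.] 162 [ 0.5974 -0.7009  0.0638]
scene grn [247.5 200.6] [245 199   6   5  21] [0.5424 0.022  0.0592]
scene grn [418.1 285.3] [411 282  14   8  42] [ 0.5379 -0.4196  0.0018]
scene grn [403.7 288.9] [398 2
[... 244 characters left out ...]
57  0.0026]
scene grn [601.7 388.8] [589 382  27  20 159] [ 0.4556 -0.7533  0.0017]
scene grn [633.  394.2] [626 384  14  20 122] [ 0.4712 -0.7947  0.0016]
scene grn [634.8 411.5] [629 404  11  14  73] [ 0.4381 -0.7998  0.0017]
0.03 0.047 586 [[0.4576, -0.3614, 0.0302], [0.6379, -0.311, 0.0374], [0.6706, -0.2745, 0.0465]]
0.047 0.055 711 [[0.4714, -0.3491, 0.0475], [0.4974, -0.3096, 0.0506], [0.6588, -0.2794, 0.0544]]
0.06 0.075 811 [[0.5134, -0.3421, 0.0619], [0.5448, -0.3142, 0.0662], [0.5769, -0.2867, 0.0696]]
((545.9046020507812, -314.50970458984375), (57.138553619384766, 67.18035125732422), 82.91500091552734)
panel [0.58627287 0.04006547 0.087931  ] [ 0.21676374 -0.91106214 -0.35068398]
```

View pics/crop1.png

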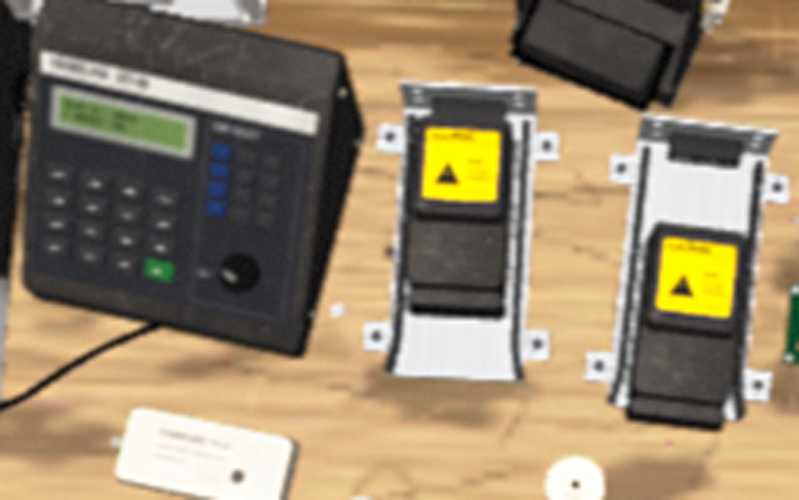

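The crop confirms it: the right cradle's bed is bare behind its reader, and the green key is at crop (158,270) with a knob at (238,273). Next come the axis directions and local coordinates.

Run:
```python
from h import *
f=np.load('top0.npz'); im,d=f['im'],f['d']; P=cloud('top',d); c=cam('top')
px=lambda u,v:(150+u/3.33,130+v/3.33)
r=lambda u,v,z:ray('top',*px(u,v),z,c)
for nm,L,Rr in(('t',((645,145),(613,403)),((763,165),(742,415))),('u',((408,115),(391,370)),((528,120),(520,378)))):
    for s in(L,Rr):
        a=r(*s[0],.02);b=r(*s[1],.02);print(nm,a.round(4),b.round(4),np.degrees(np.arctan2(*(a-b)[1::-1])).round(2))
hsv=cv2.cvtColor(im,cv2.COLOR_RGB2HSV)
white=(hsv[...,1]<50)&(hsv[...,2]>150)&(abs(P[...,2]-.005)<.006)
# label orientation both readers
m=cv2.inRange(hsv,(22,150,150),(35,255,255))
for (u0,u1) in((270,305),(340,380)):
    b=np.zeros_like(m);b[:,u0:u1]=m[:,u0:u1]; b=cv2.morphologyEx(b,3,np.ones((5,5)));v,u=np.nonzero(b)
    q=np.array([ray('top',x,y,.066,c)[:2] for x,y in zip(u,v)])*1000
    print('label',cv2.minAreaRect(q.astype(np.float32)))
yaw=np.radians(-7.1);ax=np.array([np.cos(yaw),np.sin(yaw)]);ay=np.array([-ax[1],ax[0]])
for nm,sl in(('t',np.s_[160:268,322:392]),('u',np.s_[150:250,262:318])):
    q=P[sl].reshape(-1,3);h=hsv[sl].reshape(-1,3);X=q[:,:2]@ax;Y=q[:,:2]@ay
    for k in np.arange(.42,.72,.006):
        s=(X>k)&(X<k+.006)&(q[:,2]>.024)
        if s.sum()>4: print(nm,k.round(3),np.median(q[s,2]).round(4),Y[s].min().round(4),Y[s].max().round(4),s.sum())
# key via rays across z, tester LCD yaw
lcd=[px(*p) for p in((52,133),(190,157))]
print('keys rows', [r(*p,.0587).round(4) for p in((158,270),(122,264))])
print('panel bottom edge',r(28,292,.03).round(4),r(300,352,.03).round(4))
K,ro,t=c
S=cam('scene');o1=-c[1].T@c[2];d1=ray('top',197.5,210.8,0,c)-o1;o2=-S[1].T@S[2];d2=ray('scene',247.5,200.6,0,S)-o2
A=np.stack([d1,-d2],1);l=np.linalg.lstsq(A,o2-o1,rcond=None)[0];print('tri',(o1+d1*l[0]).round(4),(o2+d2*l[1]).round(4))
```

```text
t [ 0.6498 -0.2845  0.02  ] [ 0.4711 -0.2649  0.02  ] -6.28
t [ 0.6379 -0.3652  0.02  ] [ 0.465  -0.3501  0.02  ] -5.0
u [ 0.6663 -0.1231  0.02  ] [ 0.4897 -0.1186  0.02  ] -1.44
u [ 0.6653 -0.2046  0.02  ] [ 0.4864 -0.2034  0.02  ] -0.38
label ((617.6470336914062, -161.35638427734375), (49.38480758666992, 47.1630973815918), 1.5347281694412231)
label ((546.8781127929688, -313.9964904785156), (48.660011291503906, 48.81776428222656), 84.13859558105469)
t 0.486 0.0292 -0.2713 -0.2209 18
t 0.492 0.0387 -0.2765 -0.2147 105
t 0.498 0.0407 -0.2773 -0.2146 78
t 0.504 0.0486 -0.2768 -0.2137 109
t 0.51 0.0506 -0.2764 -0.2132 86
t 0.516 0.0506 -0.2834 -0.2081 87
t 0.522 0.0503 -0.2796 -0.2115 85
t 0.528 0.0504 -0.2789 -0.2124 82
t 0.534 0.0508 -0.2761 -0.2117 87
t 0.54 0.0505 -0.2751 -0.211 87
t 0.546 0.0603 -0.2792 -0.2125 127
t 0.552 0.0659 -0.2759 -0.2114 87
t 0.558 0.0658 -0.2739 -0.2045 86
t 0.564 0.066 -0.2791 -0.2121 86
t 0.57 0.0657 -0.2757 -0.2115 86
t 0.576 0.0664 -0.275 -0.2068 86
t 0.582 0.0662 -0.2846 -0.2123 79
t 0.588 0.0661 -0.2788 -0.2114 87
t 0.594 0.0664 -0.2751 -0.2104 89
t 
[... 795 characters left out ...]
2 80
u 0.624 0.0662 -0.1195 -0.0519 89
u 0.63 0.0664 -0.1183 -0.0509 81
u 0.636 0.0661 -0.1177 -0.05 82
u 0.642 0.0665 -0.1167 -0.0523 84
u 0.648 0.0665 -0.1243 -0.0515 77
u 0.654 0.0652 -0.1168 -0.0493 77
u 0.66 0.0654 -0.1162 -0.0488 69
u 0.666 0.0512 -0.1132 -0.0557 9
u 0.672 0.0365 -0.1103 -0.062 14
u 0.678 0.0335 -0.1043 -0.0566 52
u 0.684 0.0355 -0.1036 -0.0341 119
u 0.69 0.0426 -0.1247 -0.0403 142
u 0.696 0.0494 -0.1247 -0.1088 9
u 0.708 0.0465 -0.1358 -0.122 12
u 0.714 0.0367 -0.1353 -0.1169 9
keys rows [array([0.5434, 0.0276, 0.0587]), array([0.5468, 0.0505, 0.0587])]
panel bottom edge [0.5339 0.1174 0.03  ] [ 0.4983 -0.0602  0.03  ]
tri [0.5446 0.0281 0.0565] [0.5459 0.0268 0.0565]
```

```bash
cat >> h.py <<'E'
def tgt(yaw,tilt):
    y=np.radians(yaw);t=np.radians(tilt)
    f=np.array([np.cos(y),np.sin(y),0]);z=f*np.sin(t)-np.array([0,0,np.cos(t)]);yy=np.array([np.sin(y),-np.cos(y),0])
    return np.stack([np.cross(yy,z),yy,z],1)
def plan(pos,yaw,tilt):
    s,p,m=state();T=tgt(yaw,tilt)
    print('t',s['t'],'p',p.round(4),'F',np.round(s['contact_force'],1))
    print('rotvec deg(tool)',np.degrees(R.from_matrix(m.T@T).as_rotvec()).round(2))
    print('delta mm in target frame',(T.T@(np.array(pos)-p)*1000).round(1),' in present frame',(m.T@(np.array(pos)-p)*1000).round(1))
E
python3 - <<'E'
from h import *
plan([.40,-.297,.12],-6,37)
E
```

```text
t 0.1 p [ 0.2482 -0.6271  0.2375] F [-0.2 -0.1 -0. ]
rotvec deg(tool) [-9.01 36.29 26.58]
delta mm in target frame [  22.3 -344.1  164. ]  in present frame [ 262.6 -250.8  118.1]
```

```bash
python3 -m creep '[{"gripper":1,"delta_pos":[0,0,0],"twist":[-1.8,7.26,5.32]},{"gripper":1,"delta_pos":[0,0,0],"twist":[-1.8,7.26,5.32]},{"gripper":1,"delta_pos":[0,0,0],"twist":[-1.8,7.26,5.32]},{"gripper":1,"delta_pos":[0,0,0],"twist":[-1.8,7.26,5.32]},{"gripper":1,"delta_pos":[0,0,0],"twist":[-1.8,7.26,5.32]},{"gripper":1,"delta_pos":[4,-50,12],"twist":[0,0,0]},{"gripper":1,"delta_pos":[4,-50,15],"twist":[0,0,0]},{"gripper":1,"delta_pos":[4,-50,15],"twist":[0,0,0]},{"gripper":1,"delta_pos":[4,-50,15],"twist":[0,0,0]},{"gripper":1,"delta_pos":[4,-50,20],"twist":[0,0,0]},{"gripper":1,"delta_pos":[2,-50,20],"twist":[0,0,0]},{"gripper":1,"delta_pos":[0,-40,20],"twist":[0,0,0]}]' 20
python3 - <<'E'
from h import *
plan([.40,-.297,.12],-6,37)
c=cam('wrist'); im,d=bot.snapshot('wrist'); np.savez('w1.npz',im=im,d=d); cv2.imwrite('pics/w1.png',im[...,::-1])
s,p,m=state(); print('tip px',proj('wrist',p,c),-c[1].T@c[2])
for q in ([.456,-.303,.023],[.456,-.303,.041]): print(proj('wrist',q,c))
E
```

```text
t: 1.6
tcp_pos: [0.3716, -0.2967, 0.1572]
eef_rot: [0.017, 0.947, -0.049, 0.317]
contact_force: [0.8, 0.0, 0.3]
gripper_width: 0.0001
t 1.6 p [ 0.3716 -0.2967  0.1572] F [0.8 0.  0.3]
rotvec deg(tool) [ 0.05 -0.04  0.03]
delta mm in target frame [ 0.2 -2.7 46.8]  in present frame [ 0.2 -2.8 46.8]
tip px [309.02678274 311.50581189] [ 0.33670962 -0.29187997  0.31333474]
[319.01080618 239.75232925]
[318.91258813 230.68259245]
```

View pics/w1.png

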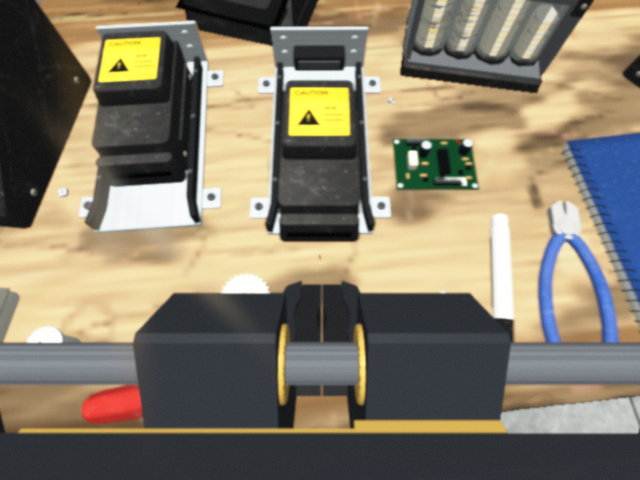

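Run:
```python
from h import *
c=cam('wrist')
g=lambda u,v,z:ray('wrist',u,v,z,c)
B=[g(259,207,.004),g(381,206,.004)];F=[g(266,85,.004),g(372,84,.004)]
mb=sum(B)/2;mf=sum(F)/2;dd=mf-mb;print('feet',mb.round(4),mf.round(4),np.degrees(np.arctan2(dd[1],dd[0])),np.linalg.norm(B[0]-B[1]),np.linalg.norm(F[0]-F[1]))
a=g(282,238,.005);b=g(357,240,.005);print('front lower?',a.round(4),b.round(4))
a=g(281,228,.041);b=g(358,228,.041);print('front top?',a.round(4),b.round(4),np.linalg.norm(a-b))
f=np.load('w1.npz');P=cloud('wrist',f['d'],c)
for v in range(195,246,4): print(v,P[v,320].round(4))
for v in range(40,76,5): print(v,P[v,320].round(4))
```

```text
feet [ 0.4926 -0.2999  0.004 ] [ 0.6287 -0.3124  0.004 ] -5.278250357801838 0.1062556591387804 0.10620503857885237
front lower? [ 0.4659 -0.2651  0.005 ] [ 0.4576 -0.3275  0.005 ]
front top? [ 0.4588 -0.2675  0.041 ] [ 0.4529 -0.3248  0.041 ] 0.057622366013443393
195 [ 0.4804 -0.2991  0.0469]
199 [ 0.4776 -0.2988  0.0458]
203 [ 0.4744 -0.2985  0.0454]
207 [ 0.4722 -0.2982  0.0431]
211 [ 0.4722 -0.2982  0.0364]
215 [ 0.4689 -0.2978  0.0361]
219 [ 0.4649 -0.2974  0.0373]
223 [ 0.4617 -0.2971  0.037 ]
227 [ 0.461  -0.297   0.0311]
231 [ 0.4604 -0.2969  0.0247]
235 [ 0.4569 -0.2965  0.0248]
239 [ 0.4593 -0.2966  0.0109]
243 [ 0.4618 -0.2967 -0.0043]
40 [ 0.6551 -0.3164  0.0335]
45 [ 0.6535 -0.3162  0.0291]
50 [ 0.6471 -0.3155  0.0291]
55 [ 0.6417 -0.315   0.0282]
60 [ 0.639  -0.3147  0.0248]
65 [ 0.6373 -0.3145  0.0203]
70 [ 0.6391 -0.3146  0.0124]
75 [ 0.644  -0.315   0.0009]
```

Run:
```python
from h import *
plan([.437,-.2945,.024],-5.5,37); print(ray('wrist',270,285,.01),ray('wrist',222,285,.01))
```

```text
t 1.65 p [ 0.3712 -0.2907  0.1536] F [-0.6  2.6 -2.5]
rotvec deg(tool) [-0.14  0.14 -0.41]
delta mm in target frame [-25.4  -2.5 143.1]  in present frame [-25.   -2.  143.2]
[ 0.42468987 -0.25356421  0.01      ] [ 0.42856266 -0.21586774  0.01      ]
```

```bash
python3 -m creep '[{"gripper":1,"delta_pos":[-25,4,20],"twist":[0,0,-0.4]},{"gripper":1,"delta_pos":[0,0,45],"twist":[0,0,0]},{"gripper":1,"delta_pos":[0,0,45],"twist":[0,0,0]},{"gripper":1,"delta_pos":[0,0,20],"twist":[0,0,0]},{"gripper":1,"delta_pos":[0,0,0],"twist":[0,0,0]},{"gripper":1,"delta_pos":[0,0,0],"twist":[0,0,0]}]'
python3 - <<'E'
from h import *
plan([.437,-.3005,.024],-5.5,37); c=cam('wrist')
im,d=bot.snapshot('wrist'); P=cloud('wrist',d,c)
cv2.imwrite('pics/w2.png',im[...,::-1])
s,p,m=state(); print('tip px',proj('wrist',p,c),p)
E
```

```text
t: 2.4
tcp_pos: [0.429, -0.3092, 0.0396]
eef_rot: [0.018, 0.947, -0.046, 0.317]
contact_force: [-0.9, -0.3, -0.2]
gripper_width: 0.0003
t 2.4 p [ 0.429  -0.3092  0.0396] F [-0.9 -0.3 -0.2]
rotvec deg(tool) [ 0.38 -0.05  0.05]
delta mm in target frame [-3.7 -9.5 16.8]  in present frame [-3.7 -9.6 16.7]
tip px [324.59086309 306.63565606] [ 0.42905084 -0.30960004  0.04009055]
```

View pics/w2.png

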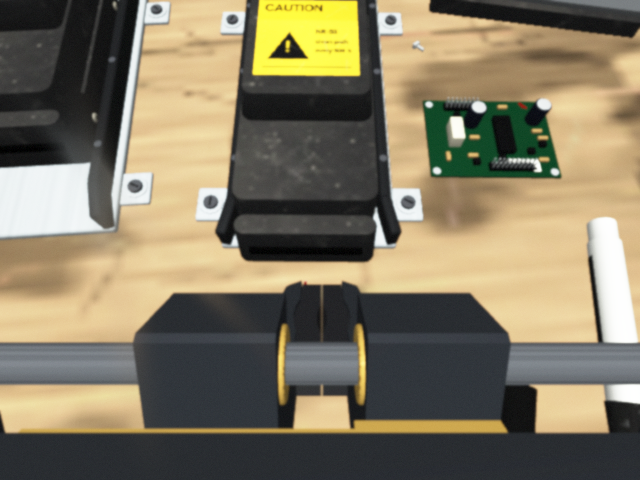

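Run:
```python
from h import *
c=cam('wrist'); g=lambda u,v,z:ray('wrist',u,v,z,c)
B=[g(209,203,.004),g(407,202,.004)];F=[g(232,19,.004),g(391,20,.004)]
mb=sum(B)/2;mf=sum(F)/2;dd=mf-mb;print('feet',mb.round(4),mf.round(4),np.degrees(np.arctan2(dd[1],dd[0])),np.linalg.norm(B[0]-B[1]),np.linalg.norm(F[0]-F[1]))
print('slot',g(307,250,.023).round(4), g(250,250,.023).round(4),g(365,248,.023).round(4))
print('seam tip at tcp height',g(321,306,state()[1][2]).round(4))
plan([.435,-.304,.026],-5.5,37)
```

```text
feet [ 0.4959 -0.3083  0.004 ] [ 0.6369 -0.323   0.004 ] -5.9395557580401555 0.10899896989677257 0.10932848936643069
slot [ 0.4608 -0.3051  0.023 ] [ 0.4634 -0.2784  0.023 ] [ 0.4591 -0.3325  0.023 ]
seam tip at tcp height [ 0.4296 -0.3086  0.0401]
t 2.45 p [ 0.4291 -0.3096  0.0401] F [-0.1  0.1  0.1]
rotvec deg(tool) [ 0.43 -0.09  0.06]
delta mm in target frame [-4.2 -6.1 14.5]  in present frame [-4.2 -6.3 14.4]
```

```bash
python3 -m creep '[{"gripper":1,"delta_pos":[-2,-7,8],"twist":[0.4,0,0]},{"gripper":1,"delta_pos":[0,0,8],"twist":[0,0,0]},{"gripper":1,"delta_pos":[0,0,0],"twist":[0,0,0]},{"gripper":1,"delta_pos":[8,0,6],"twist":[0,0,0]},{"gripper":1,"delta_pos":[4,0,3],"twist":[0,0,0]},{"gripper":1,"delta_pos":[4,0,3],"twist":[0,0,0]},{"gripper":1,"delta_pos":[4,0,3],"twist":[0,0,0]},{"gripper":1,"delta_pos":[4,0,3],"twist":[0,0,0]},{"gripper":1,"delta_pos":[0,0,0],"twist":[0,0,0]}]'
python3 - <<'E'
from h import *
plan([.502,-.310,.026],-5.8,37)
E
```

```text
t: 3.58
tcp_pos: [0.4682, -0.306, 0.0255]
eef_rot: [0.015, 0.947, -0.045, 0.317]
contact_force: [-1.0, -0.9, 0.6]
gripper_width: 0.0
t 3.575 p [ 0.4682 -0.306   0.0255] F [-1.  -0.9  0.6]
rotvec deg(tool) [-0.2  -0.06  0.3 ]
delta mm in target frame [27.5  0.6 20.1]  in present frame [27.5  0.8 20.2]
```

```bash
python3 -m creep '[{"gripper":1,"delta_pos":[4,0,3],"twist":[0,0,0]},{"gripper":1,"delta_pos":[4,0,3],"twist":[0,0,0]},{"gripper":1,"delta_pos":[4,0,3],"twist":[0,0,0]},{"gripper":1,"delta_pos":[4,0,3],"twist":[0,0,0]},{"gripper":1,"delta_pos":[4,0,3],"twist":[0,0,0]},{"gripper":1,"delta_pos":[0,0,0],"twist":[0,0,0]}]'
python3 - <<'E'
from h import *
plan([.502,-.310,.026],-5.8,37)
E
```

```text
t: 4.32
tcp_pos: [0.4931, -0.3082, 0.0255]
eef_rot: [0.015, 0.947, -0.045, 0.317]
contact_force: [-1.1, -0.2, 0.5]
gripper_width: 0.0005
t 4.325 p [ 0.4931 -0.3082  0.0255] F [-1.1 -0.2  0.5]
rotvec deg(tool) [-0.23 -0.06  0.3 ]
delta mm in target frame [7.5 0.9 5. ]  in present frame [7.5 1.  5. ]
```

```bash
python3 -m creep '[{"gripper":1,"delta_pos":[2.4,0,1.8],"twist":[0,0,0]},{"gripper":1,"delta_pos":[2.4,0,1.8],"twist":[0,0,0]},{"gripper":1,"delta_pos":[0,0,0],"twist":[0,0,0]}]'; python3 -m creep '[{"gripper":1,"delta_pos":[1.6,0,1.2],"twist":[0,0,0]},{"gripper":1,"delta_pos":[0,0,0],"twist":[0,0,0]}]'
python3 - <<'E'
from h import *
c=cam('wrist')
im,d=bot.snapshot('wrist')
cv2.imwrite('pics/w3.png',im[...,::-1])
E
```

```text
t: 4.7
tcp_pos: [0.4988, -0.3087, 0.0255]
eef_rot: [0.015, 0.947, -0.045, 0.317]
contact_force: [-1.5, 0.4, 1.2]
gripper_width: 0.0002
t: 4.95
tcp_pos: [0.5006, -0.3089, 0.0254]
eef_rot: [0.015, 0.947, -0.045, 0.317]
contact_force: [-3.1, 1.0, 1.7]
gripper_width: 0.0005
```

View pics/w3.png

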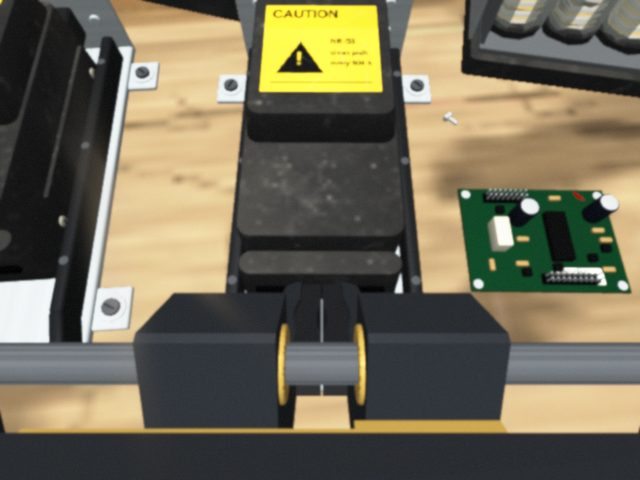

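The tips bear on the middle of the front face (320,285) and the reader runs straight between the guides. I keep pushing until it stops.

```bash
for i in 1; do python3 -m creep '[{"gripper":1,"delta_pos":[1.6,0,1.2],"twist":[0,0,0]},{"gripper":1,"delta_pos":[0,0,0],"twist":[0,0,0]}]';  python3 -m creep '[{"gripper":1,"delta_pos":[1.6,0,1.2],"twist":[0,0,0]},{"gripper":1,"delta_pos":[0,0,0],"twist":[0,0,0]}]'; done
```

```text
t: 5.25
tcp_pos: [0.5027, -0.3091, 0.0255]
eef_rot: [0.015, 0.947, -0.045, 0.317]
contact_force: [-2.6, -0.1, 1.4]
gripper_width: 0.0003
t: 5.5
tcp_pos: [0.5036, -0.3093, 0.0252]
eef_rot: [0.015, 0.947, -0.045, 0.317]
contact_force: [-13.5, 1.8, 9.7]
gripper_width: 0.0003
```

```bash
python3 -m creep '[{"gripper":1,"delta_pos":[0.8,0,0.6],"twist":[0,0,0]},{"gripper":1,"delta_pos":[0,0,0],"twist":[0,0,0]},{"gripper":1,"delta_pos":[0,0,0],"twist":[0,0,0]}]'
python3 -m creep '[{"gripper":1,"delta_pos":[-8,0,-6],"twist":[0,0,0]},{"gripper":1,"delta_pos":[-20,0,-15],"twist":[0,0,0]},{"gripper":1,"delta_pos":[0,0,-40],"twist":[0,0,0]},{"gripper":1,"delta_pos":[0,0,-50],"twist":[0,0,0]},{"gripper":1,"delta_pos":[0,0,-40],"twist":[0,0,0]},{"gripper":1,"delta_pos":[0,0,0],"twist":[0,0,0]},{"gripper":1,"delta_pos":[0,0,0],"twist":[0,0,0]}]'
python3 - <<'E'
from h import *
c=cam('top'); im,d=bot.snapshot('top'); np.savez('top1.npz',im=im,d=d)
hsv=cv2.cvtColor(im,cv2.COLOR_RGB2HSV);P=cloud('top',d,c);m=cv2.inRange(hsv,(22,150,150),(35,255,255)); k,l,s,cc=cv2.connectedComponentsWithStats(m)
for i in range(1,k):
    if s[i,4]>150: print(cc[i].round(1),np.median(P[(l==i)&(d>0)],0).round(4))
c=cam('wrist'); im,d=bot.snapshot('wrist'); np.savez('w4.npz',im=im,d=d); cv2.imwrite('pics/w4.png',im[...,::-1])
# desired: above key
plan([.45,.02,.17],-11.4,36.6)
E
```

```text
t: 5.88
tcp_pos: [0.5038, -0.3093, 0.0251]
eef_rot: [0.016, 0.947, -0.045, 0.317]
contact_force: [-19.8, 3.2, 14.3]
gripper_width: 0.0004
t: 6.75
tcp_pos: [0.3929, -0.2986, 0.1288]
eef_rot: [0.015, 0.947, -0.045, 0.317]
contact_force: [-0.7, 0.1, -0.9]
gripper_width: 0.0003
[288.2 178.9] [ 0.6181 -0.1621  0.0666]
[360.7 189.7] [ 0.5987 -0.3184  0.0665]
[528.3 193.6] [ 0.6002 -0.686   0.0644]
t 6.85 p [ 0.3928 -0.2978  0.1277] F [-0.3 -0.7 -0.8]
rotvec deg(tool) [-3.69 -0.36  4.72]
delta mm in target frame [  19.8 -322.8  -38. ]  in present frame [  46.6 -321.8  -17. ]
```

View pics/w4.png

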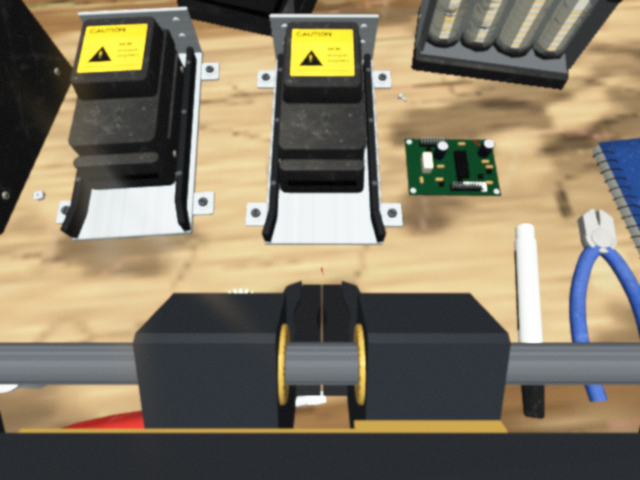

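The reader's label moved 52 mm, and it now sits at its connector just like its neighbour: front faces at (322,183) and (120,178). On to the tester.

```bash
python3 -m creep '[{"gripper":1,"delta_pos":[12,0,-20],"twist":[-3.7,-0.36,4.72]},{"gripper":1,"delta_pos":[2,-50,-10],"twist":[0,0,0]},{"gripper":1,"delta_pos":[0,-54,-4],"twist":[0,0,0]},{"gripper":1,"delta_pos":[0,-54,-2],"twist":[0,0,0]},{"gripper":1,"delta_pos":[0,-54,0],"twist":[0,0,0]},{"gripper":1,"delta_pos":[0,-54,0],"twist":[0,0,0]},{"gripper":1,"delta_pos":[0,-54,0],"twist":[0,0,0]},{"gripper":1,"delta_pos":[0,0,0],"twist":[0,0,0]},{"gripper":1,"delta_pos":[0,0,0],"twist":[0,0,0]},{"gripper":1,"delta_pos":[0,0,0],"twist":[0,0,0]}]'
python3 - <<'E'
from h import *
plan([.45,.02,.17],-11.4,36.6)
c=cam('wrist'); im,d=bot.snapshot('wrist'); s,p,m=state(); np.savez('w5.npz',im=im,d=d,K=c[0],r=c[1],t=c[2]); cv2.imwrite('pics/w5.png',im[...,::-1])
print(proj('wrist',p,c))
E
```

```text
t: 8.1
tcp_pos: [0.4381, -0.0448, 0.1652]
eef_rot: [0.032, 0.949, -0.096, 0.3]
contact_force: [-0.0, 0.4, 0.5]
gripper_width: 0.0002
t 8.1 p [ 0.4381 -0.0448  0.1652] F [-0.   0.4  0.5]
rotvec deg(tool) [ 0.26  1.5  -0.1 ]
delta mm in target frame [  2.  -65.9  -4.5]  in present frame [  1.7 -65.9  -4.9]
[324.51126218 306.44107258]
```

View pics/w5.png

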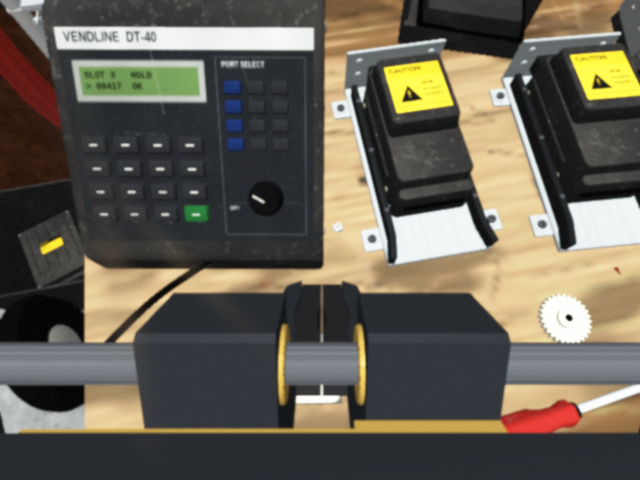

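Run:
```python
from h import *
f=np.load('w5.npz'); im,d=f['im'],f['d']; c=(f['K'],f['r'],f['t']); P=cloud('wrist',d,c); hsv=cv2.cvtColor(im,cv2.COLOR_RGB2HSV)
g=cv2.inRange(hsv,(45,120,60),(85,255,255)); k,l,s,cc=cv2.connectedComponentsWithStats(g)
for i in range(1,k):
    if s[i,4]>60: print(cc[i].round(1),s[i],np.median(P[(l==i)&(d>0)],0).round(4))
v,u=np.mgrid[125:225:3,80:215:3]; q=P[v,u].reshape(-1,3); q=q[np.isfinite(q).all(1)]
for _ in range(4):
    n0=np.median(q,0); w=np.linalg.svd(q-q.mean(0),full_matrices=False)[2][2]; e=(q-q.mean(0))@w; q=q[abs(e)<2.0*e.std()+1e-4]
print('panel n',w, 'yaw',np.degrees(np.arctan2(w[1],w[0])),'std',e.std())
a=P[213,196];print(a, P[214,165],P[197,196-3])
# bottom edge of panel & row direction
n=np.array([-.596*np.cos(np.radians(-11.4)),-.596*np.sin(np.radians(-11.4)),.803])
def onpl(u,v,p0):
    o=-c[1].T@c[2]; dd=c[1].T@np.array([(u-c[0][0,2])/c[0][0,0],(v-c[0][1,2])/c[0][1,1],1]); return o+dd*((p0-o)@n)/(dd@n)
p0=np.median(P[209:219,190:202].reshape(-1,3),0)
for uv in((196.5,213.5),(166,214),(135,214),(104,214),(191,169)): print(uv,onpl(*uv,p0).round(4))
dd=onpl(196.5,213.5,p0)-onpl(104,214,p0); print(np.linalg.norm(dd)/3,np.degrees(np.arctan2(dd[0],-dd[1])))
```

```text
[196.3 212.8] [184 205  26  17 375] [0.5447 0.0276 0.0589]
panel n [-0.57636439  0.12476043  0.8076131 ] yaw 167.7861313557112 std 0.0019168392726525343
[0.54401313 0.02778485 0.05947524] [0.54830924 0.05039573 0.05843248] [0.55430135 0.02731993 0.06516552]
(196.5, 213.5) [0.544  0.0277 0.0586]
(166, 214) [0.5482 0.0497 0.0584]
(135, 214) [0.5527 0.0719 0.0584]
(104, 214) [0.5573 0.0942 0.0585]
(191, 169) [0.5696 0.0235 0.0778]
0.022602798703942106 -11.28352574144735
```

```bash
cat >> h.py <<'E'
_T=tgt(-11.4,36.6)
KEY=np.array([.5445,.0276,.0588])
def press(out): return KEY+_T[:,1]*.0085-_T[:,0]*.0035-_T[:,2]*out
E
python3 - <<'E'
from h import *
print(press(.03),press(0)); plan(press(.03),-11.4,36.6)
E
```

```text
[0.52253162 0.02335853 0.08079774] [0.54006549 0.01982308 0.05671321]
t 8.15 p [ 0.4381 -0.0451  0.1654] F [0.3 0.9 0.2]
rotvec deg(tool) [ 0.28  1.47 -0.13]
delta mm in target frame [  5.1 -83.8 109.2]  in present frame [  7.7 -84.3 108.6]
```

```bash
python3 -m creep '[{"gripper":1,"delta_pos":[5,-30,0],"twist":[0.28,1.47,-0.13]},{"gripper":1,"delta_pos":[0,-30,20],"twist":[0,0,0]},{"gripper":1,"delta_pos":[0,-24,30],"twist":[0,0,0]},{"gripper":1,"delta_pos":[0,0,30],"twist":[0,0,0]},{"gripper":1,"delta_pos":[0,0,29],"twist":[0,0,0]},{"gripper":1,"delta_pos":[0,0,0],"twist":[0,0,0]},{"gripper":1,"delta_pos":[0,0,0],"twist":[0,0,0]},{"gripper":1,"delta_pos":[0,0,0],"twist":[0,0,0]}]'
python3 - <<'E'
from h import *
plan(press(.015),-11.4,36.6)
c=cam('wrist'); im,d=bot.snapshot('wrist'); cv2.imwrite('pics/w6.png',im[120:400,120:520][...,::-1]); print(proj('wrist',KEY,c),proj('wrist',press(0),c))
hsv=cv2.cvtColor(im,cv2.COLOR_RGB2HSV);g=cv2.inRange(hsv,(45,120,60),(85,255,255)); k,l,s,cc=cv2.connectedComponentsWithStats(g)
for i in range(1,k):
    if s[i,4]>60: print(cc[i].round(1),s[i])
E
```

```text
t: 9.15
tcp_pos: [0.5226, 0.0211, 0.0869]
eef_rot: [0.027, 0.946, -0.092, 0.31]
contact_force: [-0.3, 1.1, -0.5]
gripper_width: 0.0003
t 9.15 p [0.5226 0.0211 0.0869] F [-0.3  1.1 -0.5]
rotvec deg(tool) [-0.47  0.3   0.14]
delta mm in target frame [-4.1 -2.2 19.6]  in present frame [-4.  -2.1 19.6]
[302.02061879 277.91251837] [319.45475468 284.72552334]
[300.4 274.4] [282 266  38  22 618]
```

View pics/w6.png

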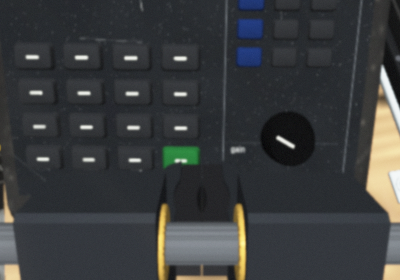

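The green key (crop 180,157) lies just ahead of the tips, slightly to the left. The tips cover its right half and stay clear of the neighbours.

```bash
python3 -m creep '[{"gripper":1,"delta_pos":[-4,-2,8],"twist":[-0.4,0.3,0.1]},{"gripper":1,"delta_pos":[0,0,8],"twist":[0,0,0]},{"gripper":1,"delta_pos":[0,0,8],"twist":[0,0,0]},{"gripper":1,"delta_pos":[0,0,0],"twist":[0,0,0]},{"gripper":1,"delta_pos":[0,0,0],"twist":[0,0,0]}]'
python3 - <<'E'
from h import *
plan(press(0),-11.4,36.6)
E
```

```text
t: 9.82
tcp_pos: [0.5328, 0.015, 0.0722]
eef_rot: [0.025, 0.948, -0.09, 0.305]
contact_force: [-0.6, 0.4, 0.1]
gripper_width: 0.0005
t 9.825 p [0.5328 0.015  0.0722] F [-0.6  0.4  0.1]
rotvec deg(tool) [-0.77  0.98  0.26]
delta mm in target frame [-4.3 -6.1 16.1]  in present frame [-4.  -5.9 16.2]
```

```bash
python3 -m creep '[{"gripper":1,"delta_pos":[-4,-5,4],"twist":[-0.7,0.9,0.2]},{"gripper":1,"delta_pos":[0,0,4],"twist":[0,0,0]},{"gripper":1,"delta_pos":[0,0,0],"twist":[0,0,0]},{"gripper":1,"delta_pos":[0,0,0],"twist":[0,0,0]}]'
python3 - <<'E'
from h import *
plan(press(0),-11.4,36.6)
E
```

```text
t: 10.32
tcp_pos: [0.5347, 0.0137, 0.0722]
eef_rot: [0.025, 0.948, -0.091, 0.306]
contact_force: [-0.4, 0.5, -0.3]
gripper_width: 0.0007
t 10.325 p [0.5347 0.0137 0.0722] F [-0.4  0.5 -0.3]
rotvec deg(tool) [-0.78  0.9   0.21]
delta mm in target frame [-6.  -7.1 14.8]  in present frame [-5.7 -6.9 15. ]
```

Run:
```python
from h import *
s=bot.sense();print(np.round(s['q'],3),np.round(s['joint_velocities'],3),np.round(s['contact_force'],1),np.round(s['effort'],1), s['tcp_pos'])
```

```text
[ 0.069 -0.089  2.475 -0.776  0.203  2.552] [ 0.001  0.     0.003  0.001 -0.     0.   ] [-0.4  0.5 -0.3] [ -0.  -23.5 -28.5  -0.5  -1.7   0. ] [0.53471326 0.01366986 0.07217077]
```

```bash
python3 -m creep '[{"gripper":1,"delta_pos":[0,0,-15],"twist":[0,-4,0]},{"gripper":1,"delta_pos":[0,0,-15],"twist":[0,-4,0]},{"gripper":1,"delta_pos":[0,0,0],"twist":[0,-5,0]},{"gripper":1,"delta_pos":[0,0,0],"twist":[0,-4,0]},{"gripper":1,"delta_pos":[0,0,0],"twist":[0,0,0]},{"gripper":1,"delta_pos":[0,0,0],"twist":[0,0,0]}]'
cat >> h.py <<'E'
_S=tgt(-11.4,20)
# tool at 20 deg tilt: front lower edge of the tip (9 mm along tool x) lands 8.5 mm right, 1 mm below key centre
def press2(out): return KEY+_T[:,1]*.0085-_T[:,0]*.001-_S[:,0]*.009-_T[:,2]*out
E
python3 - <<'E'
from h import *
plan(press2(.015),-11.4,20); print(press2(0),np.round(bot.sense()['q'],3))
E
```

```text
t: 11.08
tcp_pos: [0.52, 0.0138, 0.0935]
eef_rot: [0.015, 0.98, -0.095, 0.171]
contact_force: [-0.3, 0.4, -0.1]
gripper_width: 0.0005
t 11.075 p [0.52   0.0138 0.0935] F [-0.3  0.4 -0.1]
rotvec deg(tool) [-0.28  0.18  0.27]
delta mm in target frame [-6.1 -9.9 25.8]  in present frame [-6.  -9.8 25.9]
[0.53374255 0.02109801 0.05512559] [ 0.025 -0.076  2.308 -0.13   0.575  1.886]
```

```bash
python3 -m creep '[{"gripper":1,"delta_pos":[-6,-10,6],"twist":[-0.3,0.2,0.3]},{"gripper":1,"delta_pos":[0,0,10],"twist":[0,0,0]},{"gripper":1,"delta_pos":[0,0,10],"twist":[0,0,0]},{"gripper":1,"delta_pos":[0,0,0],"twist":[0,0,0]},{"gripper":1,"delta_pos":[0,0,0],"twist":[0,0,0]}]'
python3 - <<'E'
from h import *
plan(press2(.004),-11.4,20); print(np.round(bot.sense()['q'],3))
c=cam('wrist'); im,d=bot.snapshot('wrist'); cv2.imwrite('pics/w7.png',cv2.resize(im[150:390,160:480],None,fx=2,fy=2)[...,::-1]); print(proj('wrist',KEY,c),proj('wrist',press2(0)+_S[:,0]*.009 if 0 else press2(0),c))
E
```

```text
t: 11.7
tcp_pos: [0.5258, 0.0228, 0.0676]
eef_rot: [0.017, 0.98, -0.098, 0.173]
contact_force: [-0.7, -0.1, 0.3]
gripper_width: 0.0005
t 11.7 p [0.5258 0.0228 0.0676] F [-0.7 -0.1  0.3]
rotvec deg(tool) [ 0.   -0.01 -0.05]
delta mm in target frame [ 2.2  0.1 10.6]  in present frame [ 2.2  0.1 10.6]
[ 0.051 -0.019  2.314 -0.173  0.513  1.958]
[304.16891539 264.2127108 ] [323.99069482 285.74867291]
```

View pics/w7.png

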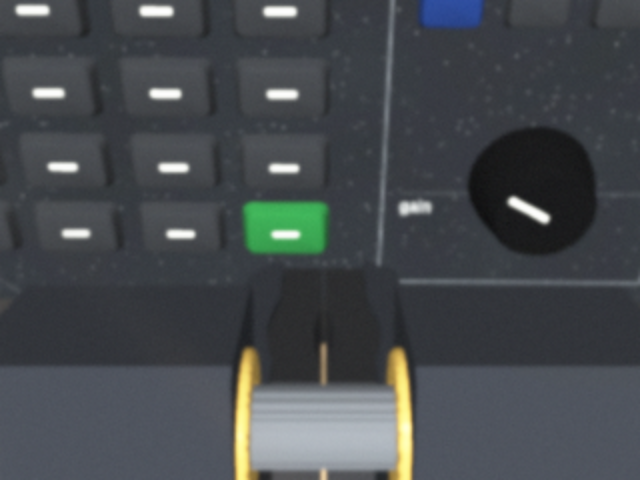

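The key's centre is at crop (286,228), matching the predicted pixel within 1 px. The tips (268–380) are just below it and to its right. I close in and press in small steps.

```bash
python3 -m creep '[{"gripper":1,"delta_pos":[2.2,0,5.3],"twist":[0,0,0]},{"gripper":1,"delta_pos":[0,0,5.3],"twist":[0,0,0]},{"gripper":1,"delta_pos":[0,0,0],"twist":[0,0,0]},{"gripper":1,"delta_pos":[0,0,0],"twist":[0,0,0]}]'
python3 - <<'E'
from h import *
plan(press2(0),-11.4,20)
E
python3 -m creep '[{"gripper":1,"delta_pos":[0.6,0,1.9],"twist":[0,0,0]},{"gripper":1,"delta_pos":[0,0,0],"twist":[0,0,0]}]'
python3 - <<'E'
from h import *
plan(press2(0),-11.4,20)
E
```

```text
t: 12.25
tcp_pos: [0.5313, 0.0219, 0.0583]
eef_rot: [0.017, 0.98, -0.098, 0.173]
contact_force: [-0.4, -0.3, 0.1]
gripper_width: 0.0006
t 12.25 p [0.5313 0.0219 0.0583] F [-0.4 -0.3  0.1]
rotvec deg(tool) [-0.   -0.01 -0.03]
delta mm in target frame [1.3 0.3 3.9]  in present frame [1.3 0.3 3.9]
t: 12.5
tcp_pos: [0.5326, 0.0217, 0.0569]
eef_rot: [0.017, 0.98, -0.098, 0.173]
contact_force: [0.3, 0.2, 0.5]
gripper_width: 0.0004
t 12.5 p [0.5326 0.0217 0.0569] F [0.3 0.2 0.5]
rotvec deg(tool) [-0.01 -0.03 -0.03]
delta mm in target frame [0.5 0.3 2.1]  in present frame [0.5 0.3 2.1]
```

```bash
python3 -m creep '[{"gripper":1,"delta_pos":[0.5,0,1.6],"twist":[0,0,0]},{"gripper":1,"delta_pos":[0,0,0],"twist":[0,0,0]}]'
python3 -m creep '[{"gripper":1,"delta_pos":[0.3,0,1],"twist":[0,0,0]},{"gripper":1,"delta_pos":[0,0,0],"twist":[0,0,0]}]'
python3 -m creep '[{"gripper":1,"delta_pos":[0.3,0,1],"twist":[0,0,0]},{"gripper":1,"delta_pos":[0,0,0],"twist":[0,0,0]}]'
```

```text
t: 12.75
tcp_pos: [0.5337, 0.0215, 0.0557]
eef_rot: [0.017, 0.98, -0.098, 0.173]
contact_force: [-0.2, -0.5, 0.7]
gripper_width: 0.0004
t: 13.0
tcp_pos: [0.5342, 0.0214, 0.0549]
eef_rot: [0.017, 0.98, -0.098, 0.173]
contact_force: [-2.2, 0.5, 2.0]
gripper_width: 0.0004
t: 13.25
tcp_pos: [0.5348, 0.0213, 0.0541]
eef_rot: [0.017, 0.98, -0.098, 0.173]
contact_force: [-3.5, 0.5, 5.8]
gripper_width: 0.0005
```

```bash
python3 -m creep '[{"gripper":1,"delta_pos":[0.3,0,1],"twist":[0,0,0]},{"gripper":1,"delta_pos":[0,0,0],"twist":[0,0,0]}]'
```

```text
t: 13.5
tcp_pos: [0.5352, 0.0212, 0.0536]
eef_rot: [0.017, 0.98, -0.098, 0.173]
contact_force: [-7.1, 1.7, 10.4]
gripper_width: 0.0006
```

```bash
python3 -m creep '[{"gripper":1,"delta_pos":[-3,0,-10],"twist":[0,0,0]},{"gripper":1,"delta_pos":[-10,0,-40],"twist":[0,0,0]},{"gripper":1,"delta_pos":[-10,0,-50],"twist":[0,0,0]},{"gripper":1,"delta_pos":[0,0,0],"twist":[0,0,0]},{"gripper":1,"delta_pos":[0,0,0],"twist":[0,0,0]}]'
python3 - <<'E'
from h import *
plan([.435,-.302,.12],-5.8,37)
E
```

```text
t: 14.12
tcp_pos: [0.4806, 0.0321, 0.139]
eef_rot: [0.017, 0.98, -0.098, 0.173]
contact_force: [-0.2, 0.3, -0.2]
gripper_width: 0.0003
t 14.125 p [0.4806 0.0321 0.139 ] F [-0.2  0.3 -0.2]
rotvec deg(tool) [ 2.67 16.93 -4.97]
delta mm in target frame [-20.7 337.    8.2]  in present frame [ 13.7 336.6  25. ]
```

```bash
python3 -m creep '[{"gripper":1,"delta_pos":[0,48,0],"twist":[0,0,0]},{"gripper":1,"delta_pos":[0,48,0],"twist":[0,0,0]},{"gripper":1,"delta_pos":[0,48,0],"twist":[0,0,0]},{"gripper":1,"delta_pos":[2,48,0],"twist":[0,0,0]},{"gripper":1,"delta_pos":[4,48,0],"twist":[0,0,0]},{"gripper":1,"delta_pos":[4,48,0],"twist":[0,0,0]},{"gripper":1,"delta_pos":[4,48,0],"twist":[0,0,0]},{"gripper":1,"delta_pos":[0,0,0],"twist":[1.33,8.4,-2.5]},{"gripper":1,"delta_pos":[0,0,0],"twist":[1.33,8.4,-2.5]},{"gripper":1,"delta_pos":[0,0,0],"twist":[0,0,0]},{"gripper":1,"delta_pos":[0,0,0],"twist":[0,0,0]}]'
python3 - <<'E'
from h import *
plan([.455,-.3045,.06],-5.8,37); print(np.round(bot.sense()['q'],2))
E
```

```text
t: 15.5
tcp_pos: [0.4272, -0.2972, 0.1416]
eef_rot: [0.01, 0.957, -0.057, 0.285]
contact_force: [0.6, 0.1, 0.1]
gripper_width: 0.0007
t 15.5 p [ 0.4272 -0.2972  0.1416] F [0.6 0.1 0.1]
rotvec deg(tool) [-0.17  3.87 -1.14]
delta mm in target frame [-26.4   4.5  82.2]  in present frame [-20.7   5.2  83.8]
[-0.92 -0.18  2.37  0.71  0.67  0.26]
```

```bash
python3 -m creep '[{"gripper":1,"delta_pos":[-15,2.5,0],"twist":[-0.17,3.8,-1.1]},{"gripper":1,"delta_pos":[-11,2,27],"twist":[0,0,0]},{"gripper":1,"delta_pos":[0,0,27],"twist":[0,0,0]},{"gripper":1,"delta_pos":[0,0,27],"twist":[0,0,0]},{"gripper":1,"delta_pos":[0,0,0],"twist":[0,0,0]},{"gripper":1,"delta_pos":[0,0,0],"twist":[0,0,0]},{"gripper":1,"delta_pos":[0,0,0],"twist":[0,0,0]}]'
python3 - <<'E'
from h import *
plan([.487,-.308,.022],-5.8,37); print(np.round(bot.sense()['q'],2))
E
```

```text
t: 16.38
tcp_pos: [0.4549, -0.3045, 0.0643]
eef_rot: [0.017, 0.947, -0.047, 0.318]
contact_force: [0.1, 0.9, -0.7]
gripper_width: 0.0007
t 16.375 p [ 0.4549 -0.3045  0.0643] F [ 0.1  0.9 -0.7]
rotvec deg(tool) [ 0.06 -0.18  0.15]
delta mm in target frame [ 0.3  0.2 53.3]  in present frame [ 0.2  0.2 53.3]
[-0.91  0.01  2.41  1.13  0.51 -0.2 ]
```

```bash
python3 -m creep '[{"gripper":1,"delta_pos":[0,0,20],"twist":[0,0,0]},{"gripper":1,"delta_pos":[0,0,20],"twist":[0,0,0]},{"gripper":1,"delta_pos":[0,0,9],"twist":[0,0,0]},{"gripper":1,"delta_pos":[0,0,4],"twist":[0,0,0]},{"gripper":1,"delta_pos":[0,0,0],"twist":[0,0,0]},{"gripper":1,"delta_pos":[0,0,0],"twist":[0,0,0]},{"gripper":1,"delta_pos":[0,0,0],"twist":[0,0,0]},{"gripper":1,"delta_pos":[0,0,0],"twist":[0,0,0]}]'
python3 - <<'E'
from h import *
plan([.487,-.308,.022],-5.8,37); c=cam('wrist')
im,d=bot.snapshot('wrist'); cv2.imwrite('pics/w8.png',im[...,::-1])
E
```

```text
t: 17.38
tcp_pos: [0.4863, -0.3074, 0.0212]
eef_rot: [0.017, 0.947, -0.047, 0.318]
contact_force: [-0.1, 0.9, 0.6]
gripper_width: 0.0005
t 17.375 p [ 0.4863 -0.3074  0.0212] F [-0.1  0.9  0.6]
rotvec deg(tool) [ 0.03 -0.13  0.1 ]
delta mm in target frame [ 1.1  0.5 -0.2]  in present frame [ 1.1  0.5 -0.2]
```

View pics/w8.png

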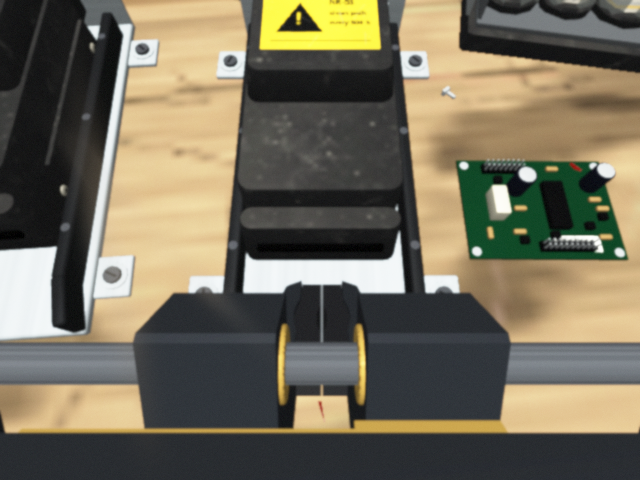

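The tips (321,285) are centred just in front of the slot (320,247), with a visible gap. I hold for more than 3 s.

```bash
Z='x'; python3 -m creep '[{"gripper":1,"delta_pos":[0,0,0],"twist":[0,0,0]},{"gripper":1,"delta_pos":[0,0,0],"twist":[0,0,0]},{"gripper":1,"delta_pos":[0,0,0],"twist":[0,0,0]},{"gripper":1,"delta_pos":[0,0,0],"twist":[0,0,0]},{"gripper":1,"delta_pos":[0,0,0],"twist":[0,0,0]},{"gripper":1,"delta_pos":[0,0,0],"twist":[0,0,0]},{"gripper":1,"delta_pos":[0,0,0],"twist":[0,0,0]},{"gripper":1,"delta_pos":[0,0,0],"twist":[0,0,0]},{"gripper":1,"delta_pos":[0,0,0],"twist":[0,0,0]},{"gripper":1,"delta_pos":[0,0,0],"twist":[0,0,0]},{"gripper":1,"delta_pos":[0,0,0],"twist":[0,0,0]},{"gripper":1,"delta_pos":[0,0,0],"twist":[0,0,0]}]'
python3 -m creep '[{"gripper":1,"delta_pos":[0,0,0],"twist":[0,0,0]},{"gripper":1,"delta_pos":[0,0,0],"twist":[0,0,0]},{"gripper":1,"delta_pos":[0,0,0],"twist":[0,0,0]},{"gripper":1,"delta_pos":[0,0,0],"twist":[0,0,0]},{"gripper":1,"delta_pos":[0,0,0],"twist":[0,0,0]},{"gripper":1,"delta_pos":[0,0,0],"twist":[0,0,0]},{"gripper":1,"delta_pos":[0,0,0],"twist":[0,0,0]},{"gripper":1,"delta_pos":[0,0,0],"twist":[0,0,0]},{"gripper":1,"delta_pos":[0,0,0],"twist":[0,0,0]},{"gripper":1,"delta_pos":[0,0,0],"twist":[0,0,0]},{"gripper":1,"delta_pos":[0,0,0],"twist":[0,0,0]},{"gripper":1,"delta_pos":[0,0,0],"twist":[0,0,0]}]'
python3 -m creep '[{"gripper":1,"delta_pos":[0,0,0],"twist":[0,0,0]},{"gripper":1,"delta_pos":[0,0,0],"twist":[0,0,0]},{"gripper":1,"delta_pos":[0,0,0],"twist":[0,0,0]},{"gripper":1,"delta_pos":[0,0,0],"twist":[0,0,0]}]'
python3 - <<'E'
from h import *
im,d=bot.snapshot('scene'); hsv=cv2.cvtColor(im,cv2.COLOR_RGB2HSV);P=cloud('scene',d);m=cv2.inRange(hsv,(22,150,150),(35,255,255)); k,l,s,cc=cv2.connectedComponentsWithStats(m)
for i in range(1,k):
    if s[i,4]>60: print(cc[i].round(1),np.median(P[(l==i)&(d>0)],0).round(4))
a=np.load('scene0.npz')['im']; df=(cv2.absdiff(a,im).max(2)>60).astype(np.uint8); df=cv2.morphologyEx(df,2,np.ones((3,3)));k,l,s,cc=cv2.connectedComponentsWithStats(df)
print([(cc[i].round().tolist(),s[i].tolist()) for i in range(1,k) if s[i,4]>25])
plan([.487,-.308,.022],-5.8,37)
E
```

```text
t: 18.92
tcp_pos: [0.4863, -0.3073, 0.0209]
eef_rot: [0.016, 0.947, -0.047, 0.318]
contact_force: [0.2, -0.8, 0.9]
gripper_width: 0.0005
t: 20.42
tcp_pos: [0.4863, -0.3072, 0.0209]
eef_rot: [0.016, 0.947, -0.047, 0.318]
contact_force: [1.6, -0.1, 0.9]
gripper_width: 0.0006
t: 20.92
tcp_pos: [0.4863, -0.3073, 0.0209]
eef_rot: [0.016, 0.947, -0.047, 0.318]
contact_force: [-0.4, -0.9, -0.4]
gripper_width: 0.0008
[337.2 205.5] [ 0.6291 -0.1752  0.0664]
[389.2 229.8] [ 0.5971 -0.3211  0.0661]
[581.9 291.5] [ 0.6004 -0.6878  0.0638]
[([178.0, 45.0], [128, 0, 96, 113, 3184]), ([581.0, 47.0], [521, 0, 119, 119, 9250]), ([624.0, 72.0], [619, 57, 13, 30, 166]), ([244.0, 77.0], [232, 66, 22, 20, 268]), ([267.0, 108.0], [256, 86, 25, 41, 472]), ([595.0, 129.0], [576, 105, 39, 45, 976]), ([562.0, 123.0], [554, 106, 18, 29, 301]), ([522.0, 115.0], [518, 110, 9, 9, 68]), ([183.0, 127.0], [172, 117, 22, 20, 257]), ([565.0, 152.0], [509, 130, 99, 33, 798]), ([34.0, 142.0], [20, 133, 24, 16, 188]), ([225.0, 166.0], [192, 132, 64, 55, 745]), ([7.0, 145.0], [0, 135, 15, 18, 144]), ([303.0, 153.0], [276,
[... 676 characters left out ...]
 [561, 224, 41, 11, 262]), ([460.0, 245.0], [447, 228, 31, 33, 578]), ([302.0, 248.0], [290, 240, 27, 18, 288]), ([593.0, 242.0], [583, 240, 20, 5, 72]), ([599.0, 271.0], [547, 241, 93, 60, 1914]), ([402.0, 249.0], [396, 242, 14, 17, 160]), ([586.0, 250.0], [582, 249, 9, 3, 27]), ([458.0, 263.0], [447, 257, 22, 13, 101]), ([525.0, 262.0], [520, 261, 11, 4, 33]), ([582.0, 261.0], [578, 260, 9, 4, 28]), ([437.0, 265.0], [434, 262, 8, 6, 39]), ([352.0, 279.0], [336, 270, 30, 18, 256]), ([461.0, 291.0], [454, 273, 17, 36, 476])]
t 20.975 p [ 0.4863 -0.3072  0.0209] F [ 0.5  0.3 -0.3]
rotvec deg(tool) [ 0.01 -0.11  0.09]
delta mm in target frame [ 1.3  0.7 -0.5]  in present frame [ 1.3  0.7 -0.4]
```

Run:
```python
from h import *
im,d=bot.snapshot('top'); hsv=cv2.cvtColor(im,cv2.COLOR_RGB2HSV);P=cloud('top',d);m=cv2.inRange(hsv,(22,150,150),(35,255,255)); k,l,s,cc=cv2.connectedComponentsWithStats(m)
for i in range(1,k):
    if s[i,4]>60: print(cc[i].round(1),s[i,4],np.median(P[(l==i)&(d>0)],0).round(4))
print(bot.finish_job())
```

```text
[ 95.6 162.6] 106 [ 0.9379  0.6425 -0.7434]
[135.3 166.8] 104 [ 0.9316  0.494  -0.7632]
[288.2 178.9] 482 [ 0.6178 -0.1624  0.0665]
[360.7 189.7] 480 [ 0.598  -0.3185  0.0665]
[528.2 193.6] 449 [ 0.6006 -0.6855  0.0644]
the job is handed in; nothing more can be done
None
```

All three steps are done and the job is handed in. It gave no verdict.

- **Push:** I pushed the right-hand reader home along its guides until it met the stop at about 24 N. Its label moved about 52 mm and was still in that place in the last top view.
- **Key press:** I pressed the green key with about 12 N, against 8 N for fully down. I had no reading of the key joints. That the key went down and came back, and that no other key was pressed, rests on the force and on the tips being lined up with the key in the picture.
- **Hold:** The shut fingertips stayed in front of the slot for over 3.5 s, with a gap of about 15–18 mm. Wrist forces stayed within the sensor noise of about 2 N, so nothing was touched as far as they show.
- **Other reader:** It was unmoved in both later top views, to within 1 mm. The last scene view put its label about 12 mm off. The arm probably hides part of it there, so I relied on the top view.
- **Things lying about:** I did not measure them again at the end. No unexpected contact force showed up in the readings.
- **Deviation:** My first approach to the key brought the last joint right up to its range limit. It read 2.552, against a stated limit of 2.55. I backed off and pressed at a smaller tilt of 20° instead of 36.6°.

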